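# Clear frame fittings off the work board

### The job

Sweep the three loose frame fittings (the turn button, the corner bracket and the wooden spacer) across the grey work board with the fingertips and off its edge, so that all three drop fully into the plain, undivided tray beside the board. Only push them along: do not pick or lift them, and leave the painting, the two weights and everything else where they stand.

Things in the scene. Friction and masses are not known exactly. Their poses are not given: they have to be found in the camera images.
- board: Flat grey work board, fixed, 380 (its x, away from the robot) x 220 (its y, to the left) x 24 mm thick; its top is 24 mm above the table. Origin: centre of the underside, on the table. Turned up to 0.2 rad.
- tray: The target: shallow plain aluminium tray without dividers, open at the top, 290 (x) x 110 (y) x 22 mm high, fixed, walls and floor 4 mm. Origin: centre of the underside, axes parallel to the board's. Lies along the board's +y or -y edge (the other tray opposite), 2 mm gap, centre at board x -45, y +167 or -167 mm; rim 2 mm below the board's top.
- divided_tray: Not the target: aluminium tray of the same size, divided into eight compartments (walls no higher than its rim), 290 (x) x 110 (y) x 22 mm high, fixed, walls and floor 4 mm. Origin: centre of the underside, axes parallel to the board's. Lies along the board's +y or -y edge (the other tray opposite), 2 mm gap, centre at board x -45, y +167 or -167 mm; rim 2 mm below the board's top.
- turn_button: Brass turn button: flat bar with round ends, 42 (x) x 14 (y) x 7 mm, with a 2 mm high screw head in the middle (9 mm in all). Origin: centre of the underside, z up. Loose, 14 to 42 g, flat on the board at any yaw, in front of the painting; each fitting has its own board x (about -135, -42 or 25 mm, in any order), board y within 55 mm of the middle; the way to both long edges is free.
- bracket: Flat brass L-shaped corner bracket, 7 mm thick, arms 11 mm wide and 32 mm long outside; the origin is at its centre of mass, 12 mm in from both outer edges, so it spans -12 to +20 mm in its x and y. Origin: on the underside, z up. Loose, 14 to 42 g, flat on the board at any yaw, in front of the painting; each fitting has its own board x (about -135, -42 or 25 mm, in any order), board y within 55 mm of the middle; the way to both long edges is free.
- spacer: Hardwood spacer block 36 (x) x 20 (y) x 10 mm. Origin: centre of the underside, z up. Loose, 14 to 42 g, flat on the board at any yaw, in front of the painting; each fitting has its own board x (about -135, -42 or 25 mm, in any order), board y within 55 mm of the middle; the way to both long edges is free.
- painting: Leave alone: small panel painting of apples, 90 (x) x 130 (y) x 12 mm, 150 g, loose, face up on the far part of the board, covering about board x 82 to 178 mm. Origin: centre of the underside.
- weight_a: Leave alone. Small plain steel weight with a waisted knob, 24 mm diameter, 38 mm high, 120 g, loose, standing on the board, origin at the centre of its underside, z up. It stands among the fittings, at about board x = -88 mm, between the paths of the nearest and the middle fitting.
- weight_b: Leave alone. Small plain steel weight with a waisted knob, 24 mm diameter, 38 mm high, 120 g, loose, standing on the board, origin at the centre of its underside, z up. It stands beside the painting on the far part of the board.
- varnish: Leave alone: amber bottle, 54 mm diameter, 120 mm high plus cap, standing on the table off to one side. Origin: centre of the underside.
- jar: Leave alone: glass jar, 64 mm diameter, 75 mm high, standing on the table off to one side. Origin: centre of the underside.
- brush: Leave alone: brush 200 mm long lying on the table off to the right. Origin: underside, near the middle.

How it is judged (in metres and radians):
At the end, for the whole second after the job is handed in: All three fittings at rest in the undivided tray, any way up, none resting on the board: origin within 143 mm (tray x) and 53 mm (tray y) of its centre, under 30 mm above the table. Painting and weights within 10 mm of their start, bottle, jar and brush within 25 mm, none tipped over (x of turn_button in the frame of tray between -0.143 and 0.143 m and y of turn_button in the frame of tray between -0.053 and 0.053 m and height (world z) of each of turn_button, bracket, spacer below 0.03 m and contact force between each of turn_button, bracket, spacer and board below 0.05 N and linear speed of each of turn_button, bracket, spacer below 0.02 m/s and x of bracket in the frame of tray between -0.143 and 0.143 m and y of bracket in the frame of tray between -0.053 and 0.053 m and x of spacer in the frame of tray between -0.143 and 0.143 m and y of spacer in the frame of tray between -0.053 and 0.053 m and distance of each of painting, weight_a, weight_b from where it was at the start of the episode below 0.01 m and angle between each of weight_a, weight_b, varnish, jar's own z axis and vertical below 0.3 rad and distance of each of varnish, jar, brush from where it was at the start of the episode below 0.025 m); the robot touches nothing.
It fails at once if a fitting is lifted: more than 15 mm above the board (height (world z) of any of turn_button, bracket, spacer above 0.039 m).
It fails at once if the painting or a weight is shifted more than 10 mm (distance of any of painting, weight_a, weight_b from where it was at the start of the episode above 0.01 m).
It fails at once if the robot presses on the painting (over 3 N) (contact force between any of the arm, the fingers and painting above 3 N).
It fails at once if a bottle, jar or the brush is knocked away (distance of any of varnish, jar, brush from where it was at the start of the episode above 0.025 m).
It also fails if it takes over 64 s, if anything falls off the work surface, if the arm or the gripper's body presses on something with over 40 N, if the wrist force passes 120 N, or if a joint passes its speed limit or range.

### The arm

A 6-joint arm with a two-finger parallel gripper is mounted at the origin on the work surface. World frame = base frame: x ahead of the robot, y to its left, z up, the work surface at z = 0. Lengths are in mm, angles in degrees, forces in N, time in s.
With the tool pointing down it reaches from about 300 to 850 mm from the base axis. Payload 4.2 kg.
Tool frame: the origin (TCP) lies between the finger pads; the fingertips stand 19 mm ahead of it and the grasp point (between the pads) is the TCP (env.tips_ahead is the distance from the TCP to the fingertips, in mm); z points along the fingers, y is the direction in which the jaws open and shut (so a half turn about z gives the same grasp; the last joint's range is limited). The gripper opens to 91 mm and grips with 3 to 60 N. Pads are 32 mm wide; open, the fingers measure 118 mm over their backs; the gripper's body (76 mm by 178 mm) begins 60 mm behind the grasp point.
Start: joints at [-68.354, 18.312, 89.639, -0, 72.044, -1.146], TCP at [222.754, -530.115, 232.976] pointing down, gripper open.
Joint ranges: [-177.97, 177.97], [-48.28, 115.42], [12.27, 149.76], [-77.06, 257.06], [2.81, 150.46], [-146.56, 146.56]. Speed limits (degrees/s): [147.25, 147.25, 180, 180, 180, 180].

### API

Orientations are given as [roll, pitch, yaw] about the fixed x, y, z axes, in that order (R = Rz(yaw) Ry(pitch) Rx(roll)).
In Python, from workcell import telemetry, viewer, job_done, env gives the robot as it stands. The module is installed in compiled form; this text tells all that it offers.
- The arm moves only by the shell command python3 -m jog 'ROWS' [FORCE]. ROWS is JSON, a list of rows, each a list of 3 entries, a list of its own where there are three numbers: the shift along the tool's x, y, z in cm, then the turn about the tool's z in degrees, then the opening, from 0 (shut) to 1 (fully open). A call has 1 to 10 rows; each row shifts and turns the pose as measured when the row begins, along the tool's axes as they then stand; what a row does not reach is not made up. A row lasts 1/8 s, in which the tool goes at most 62.5 mm and 10.7 degrees, less where a joint would pass 70% of its speed; a pose out of reach is approached as far as the arm can. A call is refused whole if a number of a shift passes 6.25 or a number of a turn 10.7, either way. A call with a gripper value outside its range is refused whole. The fingers move at their own pace and stop on an object; FORCE is the grip in N (left out, the last holds). Time passes only in rows, so rows that do not move let the fingers close. It gives the time, the measured TCP pose, the force and the opening at its end, in the units of the state.
- telemetry.state(): the state, without advancing time (a new reading comes with each control period).
- viewer.grab_frame(name): name is "side" or "top" or "wrist"; returns a dict with "color" (480x640x3 uint8, red, green, blue), "K" (3x3 intrinsics, pixels), "rvec" (rotation vector, rad) and "tvec" (3), from world to camera coordinates, as OpenCV has them. Camera axes: x right, y down, z forward; pixel columns grow to the right and rows downward; lengths in mm; the calibration is good to about 2 mm. A picture is of the moment at which its call begins. There is no depth.
- job_done(): hands the job in, once; it reports no verdict.
The state is a dict: "time_s": time; "qpos": joint angles; "qvel": joint speeds; "effort": joint torques, N m; "ee_pos": TCP position; "ee_rot": TCP orientation; "force": force on the tool from outside, world axes, zero at the start; "torque": the same for the moment, N m; "gripper_width": finger opening in mm.
Only numpy, scipy, OpenCV 4.12 (cv2) and the standard library are available. Lean on these libraries where they do the work, as an engineer would, in place of code of your own. Each camera call takes 0.05 s, during which the arm holds its last target. There are 200 camera calls.

## Working session

There is one attempt and no reset: what is moved stays moved. The work goes in short steps, Python scripts to look and compute and a shell command to move; the robot and the scene stay as the last step left them, time stands still between calls to the robot, and variables do not carry over. Pictures are saved under pics/ and viewed, about 8 in all and at most 12, crops included, and the job is handed in when it is done.

```bash
mkdir -p pics; cat > h.py <<'E'
import numpy as np, cv2
from workcell import telemetry, viewer, job_done, env
def grab(n,fn):
    f=viewer.grab_frame(n); cv2.imwrite(f'pics/{fn}.png',f['color'][:,:,::-1]); np.save(f'pics/{fn}.npy',{k:np.array(v) for k,v in f.items()},allow_pickle=True); return f
def load(fn): return np.load(f'pics/{fn}.npy',allow_pickle=True).item()
def px2w(f,uv,z):
    R=cv2.Rodrigues(np.array(f['rvec'],float))[0]; t=np.array(f['tvec'],float).ravel()
    uv=np.atleast_2d(np.array(uv,float)); d=np.c_[uv,np.ones(len(uv))]@np.linalg.inv(np.array(f['K'])).T@R
    c=-R.T@t; return c+d*((z-c[2])/d[:,2])[:,None]
E
python3 - <<'E'
from h import *
f=grab('top','top0'); print(f['K'],f['rvec'],f['tvec']); print(telemetry.state())
E
```

```text
[[448.48568359   0.         320.10441012]
 [  0.         448.48568359 242.33512841]
 [  0.           0.           1.        ]] [ 2.17670109 -2.12470109  0.185809  ] [-48.38380399 553.12800063 970.06002561]
{'time_s': 0.05, 'qpos': array([-6.83542855e+01,  1.83499487e+01,  8.97064992e+01, -1.51864446e-03,
        7.20426510e+01, -1.14529724e+00]), 'qvel': array([-0.05942016,  0.02809868, -0.06384098,  0.04911826, -0.01822443,
       -0.15371889]), 'effort': array([ 1.31327419e-03, -4.13720870e+01, -2.32784307e+01,  7.31288851e-02,
        4.18858055e-02, -3.38386565e-05]), 'ee_pos': array([ 222.56408538, -529.67000479,  232.1365793 ]), 'ee_rot': array([-1.79900892e+02, -5.37209312e-04,  2.27914807e+01]), 'force': array([ 0.09370356,  0.21327297, -0.02380296]), 'torque': array([ 0.02382733, -0.00527039,  0.02464331]), 'gripper_width': 91.25919793756532}
```

View pics/top0.png

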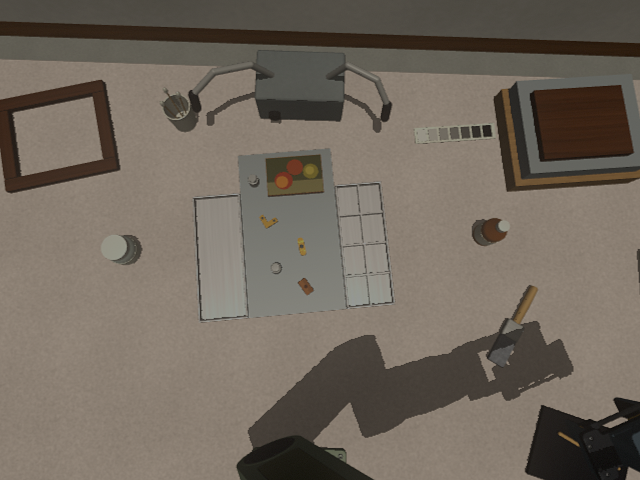

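The plain tray is at left (world +y, px ~222,258). Bracket is at (268,222), turn button at (302,246), spacer at (305,286), weights at (277,268) and (254,181). Next I measure them.

```bash
python3 - <<'E'
from h import *
f=load('top0'); im=f['color']; 
bc=np.array([[238.5,156],[330,150],[345,311],[248,318]])
W=px2w(f,bc,24)[:,:2]; print(W.round(0)); c=W.mean(0); v=(W[0]+W[1]-W[2]-W[3]); th=np.arctan2(v[1],v[0]); print('board c',c,'yaw',np.degrees(th), np.linalg.norm(v)/2)
Rb=np.array([[np.cos(th),-np.sin(th)],[np.sin(th),np.cos(th)]])
hsv=cv2.cvtColor(im,cv2.COLOR_RGB2HSV); m=((hsv[:,:,1]>90)&(hsv[:,:,2]>50)).astype(np.uint8)
m[:200]=0;m[318:]=0;m[:,:246]=0;m[:,342:]=0
n,l,s,ce=cv2.connectedComponentsWithStats(m)
for i in range(1,n):
    if s[i,4]<15: continue
    pts=np.argwhere(l==i)[:,::-1]; w=px2w(f,pts,32)[:,:2]; b=(w-c)@Rb
    r=cv2.minAreaRect(b.astype(np.float32))
    print(s[i],'w',w.mean(0).round(),'b',b.mean(0).round(),'ext',b.min(0).round(),b.max(0).round(),'rect',np.round(r[0]),np.round(r[1]),round(r[2]))
for nme,p in (('wa',(277,268)),('wb',(254,181))):
    w=px2w(f,p,36)[:,:2]; print(nme,w,(w-c)@Rb)
cv2.imwrite('pics/crop0.png',cv2.resize(im[140:330,185:400,::-1],None,fx=3,fy=3,interpolation=cv2.INTER_CUBIC))
E
```

```text
[[758. 162.]
 [780. -54.]
 [402. -95.]
 [382. 122.]]
board c [580.48498292  33.80514309] yaw 6.138070268330423 379.1572154502014
[259 215  19  13 105] w [602.  87.] b [27. 50.] ext [13. 28.] [42. 69.] rect [33. 49.] [32. 32.] 27
[298 238   8  18  89] w [546.   7.] b [-37. -23.] ext [-58. -30.] [-18. -15.] rect [-37. -23.] [41. 13.] 9
[298 278  15  17 130] w [456.  -4.] b [-128.  -24.] ext [-146.  -39.] [-110.   -9.] rect [-128.  -25.] [35. 18.] 32
wa [[494.28941732  60.50815405]] [[-82.8462041   35.76636392]]
wb [[694.86092098 121.14013407]] [[123.05850518  74.6046926 ]]
```

View pics/crop0.png

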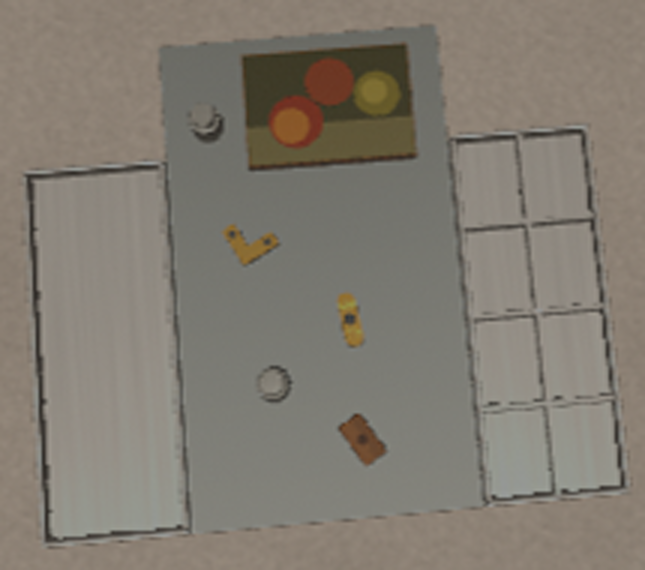

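```bash
python3 -m jog '[[[4.5,-3.9,0],0,0.15],[[4.5,-3.9,0],0,0.15],[[4.5,-3.9,0],0,0.15],[[4.5,-3.9,0],0,0.15],[[4.5,-3.9,0],0,0.15],[[4.5,-3.9,0],0,0.15],[[4.5,-3.9,0],0,0.15],[[4.5,-3.9,0],0,0.15],[[4.5,-3.9,0],0,0.15]]'; python3 -m jog '[[[0,0,0],-10.5,0.15],[[0,0,0],-10.5,0.15],[[0,0,0],-10.5,0.15],[[0,0,0],-10.5,0.15],[[0,0,0],-10.5,0.15],[[0,0,0],-10.5,0.15],[[0,0,0],-10.3,0.15],[[0,0,0],0,0.15]]'
```

```text
time_s: 1.18
ee_pos: [465.1, -37.9, 229.1]
ee_rot: [-179.7, 0.1, 22.3]
force: [0.4, -1.8, -0.6]
gripper_width: 14.0
time_s: 2.17
ee_pos: [463.8, -32.1, 224.7]
ee_rot: [-179.3, -0.5, 97.4]
force: [-0.1, 0.4, -0.5]
gripper_width: 13.7
```

```bash
cat >> h.py <<'E'
def bs():
    s=telemetry.state(); c=np.array([580.485,33.805]); a=np.radians(6.138); R=np.array([[np.cos(a),-np.sin(a)],[np.sin(a),np.cos(a)]])
    print('board',((s['ee_pos'][:2]-c)@R).round(1),'tipz',(s['ee_pos'][2]-env.tips_ahead).round(1),'rot',s['ee_rot'].round(1),'F',s['force'].round(1),'t',round(s['time_s'],2))
E
python3 -m jog '[[[-0.7,-0.3,5],1.3,0.15],[[-0.7,-0.2,5],0,0.15],[[0,0,4],0,0.15],[[0,0,0],0,0.15]]'; python3 -c "
from h import *
bs(); f=grab('wrist','wr1'); print(f['rvec'],f['tvec'])"
```

```text
time_s: 2.68
ee_pos: [459.7, -46.0, 81.9]
ee_rot: [-179.5, -0.4, 95.3]
force: [-0.1, -1.0, 0.3]
gripper_width: 14.0
board [-128.7  -66.4] tipz 62.9 rot [-179.5   -0.4   95.3] F [-0.1 -1.   0.3] t 2.67
[-2.88866128e+00 -1.36629596e-01 -2.13326659e-03] [-453.08942353  -77.32201723  226.71018987]
```

View pics/wr1.png

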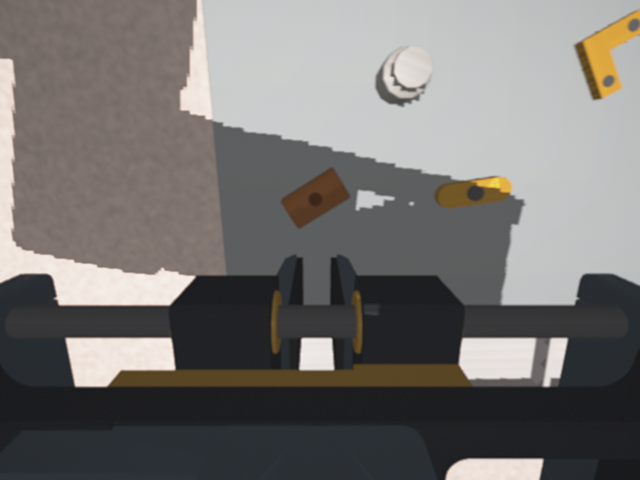

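The wrist view shows the spacer at (315,198), centred between the fingers at px 316. The weight is at (408,70), clear to the right. Now I lower the tool.

```bash
python3 -m jog '[[[0,0,2],-0.8,0.15],[[0,0,1.2],0,0.15],[[0,0,0.2],0,0.15],[[0,0,0],0,0.15]]'; python3 -c "
from h import *
bs()"
```

```text
time_s: 3.22
ee_pos: [466.5, -46.5, 54.4]
ee_rot: [179.6, -0.2, 96.0]
force: [0.1, -0.1, -0.0]
gripper_width: 13.4
board [-121.9  -67.6] tipz 35.4 rot [179.6  -0.2  96. ] F [ 0.1 -0.1 -0. ] t 3.23
```

```bash
python3 -m jog '[[[0,-0.4,0.5],0,0.15],[[0,-0.3,0.3],0,0.15],[[0,0,0],0,0.15]]'; python3 -c "
from h import *
bs()"
```

```text
time_s: 3.6
ee_pos: [459.7, -47.3, 47.0]
ee_rot: [179.5, -0.2, 95.9]
force: [0.0, -0.7, -0.1]
gripper_width: 13.7
board [-128.7  -67.7] tipz 28.0 rot [179.5  -0.2  95.9] F [ 0.  -0.7 -0.1] t 3.6
```

```bash
python3 -m jog '[[[1.2,0,0.1],0,0.15],[[1.5,0,0],0,0.15],[[1.5,0,0],0,0.15],[[1.5,0,0],0,0.15]]'; python3 -c "
from h import *
bs()"
```

```text
time_s: 4.1
ee_pos: [453.7, 12.9, 46.3]
ee_rot: [179.4, -0.2, 95.9]
force: [0.0, -0.1, -0.4]
gripper_width: 14.0
board [-128.3   -7.2] tipz 27.3 rot [179.4  -0.2  95.9] F [ 0.  -0.1 -0.4] t 4.1
```

```bash
python3 -m jog '[[[1.5,0,0],0,0.15],[[1.5,0,0],0,0.15],[[1.5,0,0],0,0.15],[[1.5,0,0],0,0.15]]'; python3 -c "
from h import *
bs(); grab('wrist','wr2')"
```

```text
time_s: 4.6
ee_pos: [446.9, 77.5, 46.6]
ee_rot: [179.4, -0.2, 95.9]
force: [-0.2, -0.2, -0.1]
gripper_width: 13.6
board [-128.1   57.7] tipz 27.6 rot [179.4  -0.2  95.9] F [-0.2 -0.2 -0.1] t 4.6
```

View pics/wr2.png

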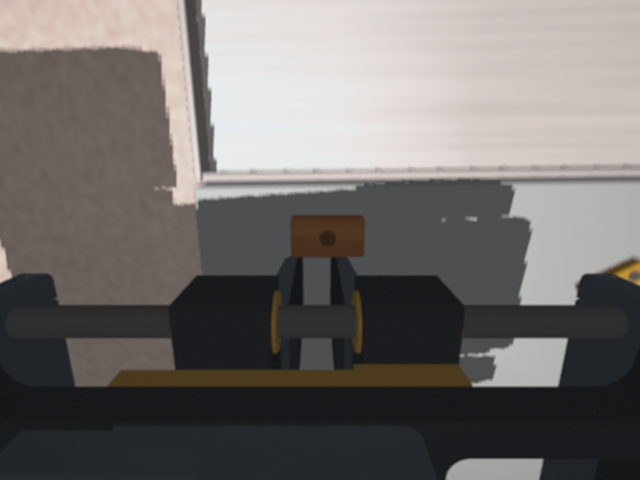

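The spacer at (328,238) sits square against both fingers, just short of the tray wall at row 180. I keep pushing it over the edge.

```bash
python3 -m jog '[[[1.2,0,0],0,0.15],[[1.2,0,0],0,0.15],[[1.2,0,0],0,0.15],[[1.2,0,0],0,0.15],[[0.5,0,0],0,0.15],[[0,0,0],0,0.15]]'; python3 -c "
from h import *
bs(); grab('wrist','wr3')"
```

```text
time_s: 5.4
ee_pos: [441.0, 135.5, 46.8]
ee_rot: [179.4, -0.2, 96.0]
force: [0.0, -0.1, 0.3]
gripper_width: 13.4
board [-127.8  116. ] tipz 27.8 rot [179.4  -0.2  96. ] F [ 0.  -0.1  0.3] t 5.4
```

View pics/wr3.png

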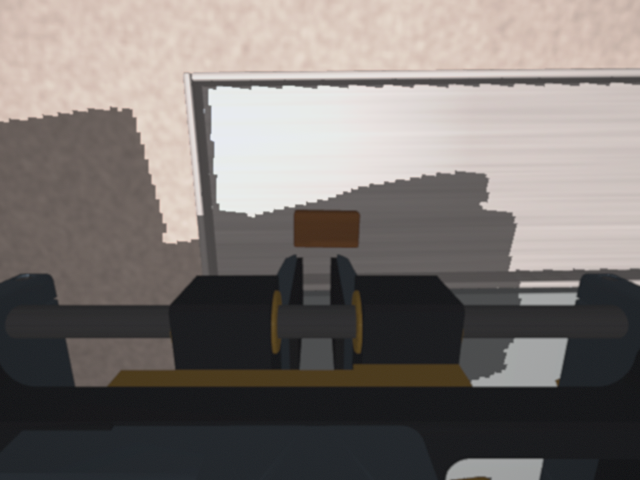

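The spacer has dropped into the tray, at (327,229). Next is the turn button.

```bash
python3 -m jog '[[[0,0,-4],0,0.15],[[0,0,-2.5],0,0.15],[[-4,2,0],0,0.15],[[-4,2,0],0,0.15],[[-4,2,0],0,0.15],[[-4,2,0],0,0.15],[[-1.2,1,0],0,0.15],[[0,0,0],0,0.15]]'; python3 -c "
from h import *
bs()"
```

```text
time_s: 6.45
ee_pos: [550.1, -33.9, 114.0]
ee_rot: [179.4, -0.2, 95.8]
force: [0.4, 0.2, 0.1]
gripper_width: 13.5
board [-37.4 -64. ] tipz 95.0 rot [179.4  -0.2  95.8] F [0.4 0.2 0.1] t 6.45
```

```bash
python3 -m jog '[[[0,0,3],0,0.15],[[0,0,2.5],0,0.15],[[0,0,0.8],0,0.15],[[0,0,0],0,0.15]]'; python3 -c "
from h import *
bs()"
```

```text
time_s: 6.95
ee_pos: [547.9, -29.5, 50.3]
ee_rot: [179.6, -0.3, 96.0]
force: [-0.5, 1.1, -0.5]
gripper_width: 13.5
board [-39.2 -59.4] tipz 31.3 rot [179.6  -0.3  96. ] F [-0.5  1.1 -0.5] t 6.95
```

```bash
python3 -m jog '[[[0,0.1,0.4],0,0.15],[[0,0,0.1],0,0.15]]'; python3 -c "
from h import *
bs(); grab('wrist','wr4')"
```

```text
time_s: 7.2
ee_pos: [549.7, -28.8, 46.6]
ee_rot: [179.4, -0.3, 96.0]
force: [0.3, -0.6, -0.5]
gripper_width: 13.4
board [-37.3 -58.9] tipz 27.6 rot [179.4  -0.3  96. ] F [ 0.3 -0.6 -0.5] t 7.2
```

View pics/wr4.png

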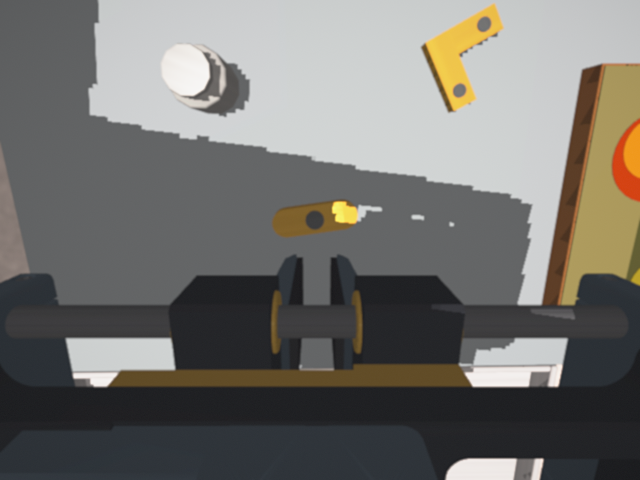

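The button at (315,219) is centred in front of the fingers (px 278–355), and the weight at (190,72) is clear. I push it now.

```bash
python3 -m jog '[[[1,0,0.1],0,0.15],[[1.2,0,0],0,0.15],[[1.5,0,0],0,0.15],[[1.5,0,0],0,0.15],[[1.5,0,0],0,0.15]]'; python3 -c "
from h import *
bs()"; python3 -m jog '[[[1.5,0,0],0,0.15],[[1.5,0,0],0,0.15],[[1.5,0,0],0,0.15]]';python3 -c "
from h import *
bs(); grab('wrist','wr5')"
```

```text
time_s: 7.88
ee_pos: [542.7, 42.0, 46.7]
ee_rot: [179.3, -0.3, 96.0]
force: [0.3, 0.3, -0.5]
gripper_width: 13.7
board [-36.7  12.2] tipz 27.7 rot [179.3  -0.3  96. ] F [ 0.3  0.3 -0.5] t 7.88
time_s: 8.25
ee_pos: [537.5, 90.5, 47.0]
ee_rot: [179.3, -0.3, 96.0]
force: [0.8, 0.2, 0.4]
gripper_width: 13.3
board [-36.7  61. ] tipz 28.0 rot [179.3  -0.3  96. ] F [0.8 0.2 0.4] t 8.25
```

View pics/wr5.png

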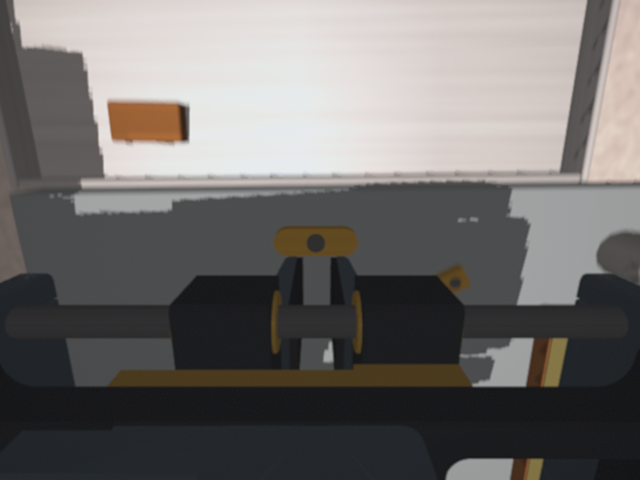

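The button at (316,242) is square on the fingers, near the edge at row 185. The spacer lies in the tray at (148,121).

```bash
python3 -m jog '[[[1.2,0,0.1],0,0.15],[[1.2,0,0],0,0.15],[[1.2,0,0],0,0.15],[[1.2,0,0],0,0.15],[[0.3,0,0],0,0.15],[[0,0,0],0,0.15],[[0,0,-4],0,0.15],[[0,0,-2.5],0,0.15]]';python3 -c "
from h import *
bs()"
```

```text
time_s: 9.3
ee_pos: [529.4, 145.1, 110.5]
ee_rot: [179.6, -0.3, 96.1]
force: [-0.9, 0.4, 0.7]
gripper_width: 13.5
board [-38.8 116.1] tipz 91.5 rot [179.6  -0.3  96.1] F [-0.9  0.4  0.7] t 9.3
```

```bash
python3 -m jog '[[[-4,2,0],0,0.06],[[-4,2,0],0,0.06],[[-3.5,2,0],0,0.06],[[0,0,0],0,0.06],[[0,0,0],0,0.06]]';python3 -c "
from h import *
bs(); grab('wrist','wr6')"
```

```text
time_s: 9.93
ee_pos: [604.0, 33.2, 113.2]
ee_rot: [179.3, -0.3, 96.0]
force: [0.3, 0.0, 0.5]
gripper_width: 5.4
board [23.3 -3.1] tipz 94.2 rot [179.3  -0.3  96. ] F [0.3 0.  0.5] t 9.93
```

View pics/wr6.png

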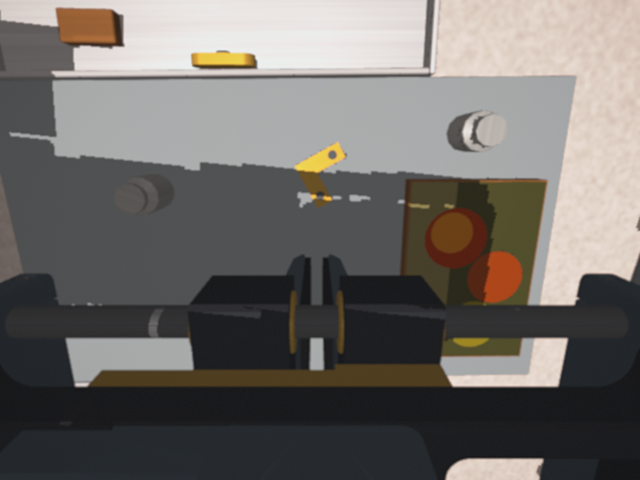

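The button has dropped into the tray and stands on edge by the near wall, at (223,60). The bracket at (322,170) lies straight ahead of the fingers. I lower the tool.

```bash
python3 -m jog '[[[0,0.1,3],0,0.06],[[0,0,2.5],0,0.06],[[0,0,0.8],0,0.06],[[0,0,0.3],0,0.06],[[0,0,0],0,0.06]]'; python3 -c "
from h import *
bs()"
```

```text
time_s: 10.6
ee_pos: [604.6, 37.8, 47.7]
ee_rot: [179.2, -0.3, 96.3]
force: [0.3, 0.2, 0.2]
gripper_width: 5.5
board [24.4  1.4] tipz 28.7 rot [179.2  -0.3  96.3] F [0.3 0.2 0.2] t 10.6
```

```bash
python3 -m jog '[[[0.8,0,0.2],0,0.06],[[1,0,0],0,0.06],[[1,0,0],0,0.06],[[1,0,0],0,0.06],[[1,0,0],0,0.06]]'; python3 -c "
from h import *
bs(); grab('wrist','wr7')"
```

```text
time_s: 11.22
ee_pos: [600.2, 88.9, 48.0]
ee_rot: [179.0, -0.3, 96.3]
force: [-0.0, 0.9, 0.2]
gripper_width: 5.5
board [25.5 52.7] tipz 29.0 rot [179.   -0.3  96.3] F [-0.   0.9  0.2] t 11.22
```

View pics/wr7.png

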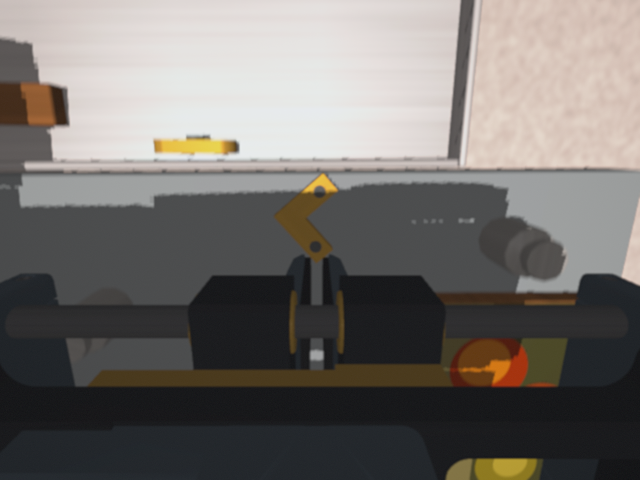

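The bracket at (302,215) is rotating as expected, with its far arm tip near the edge at (322,178). The tips have drifted up to 29 mm, so I lower them while pushing.

```bash
python3 -m jog '[[[0.2,0,0.25],0,0.06],[[1,-0.1,0.1],0,0.06],[[1,0,0],0,0.06],[[1,0,0],0,0.06],[[1,0,0],0,0.06]]'; python3 -c "
from h import *
bs(); grab('wrist','wr8')"
```

```text
time_s: 11.9
ee_pos: [594.2, 134.1, 44.4]
ee_rot: [179.0, -0.4, 96.3]
force: [-0.7, -0.1, -0.0]
gripper_width: 5.8
board [24.3 98.3] tipz 25.4 rot [179.   -0.4  96.3] F [-0.7 -0.1 -0. ] t 11.9
```

View pics/wr8.png

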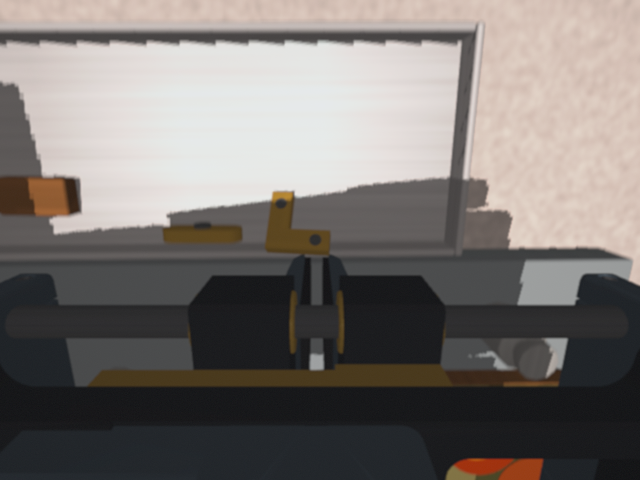

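The bracket's arm at (298,243) is flat on the fingers over the wall, and its other arm reaches into the tray. About 18 mm more.

```bash
python3 -m jog '[[[0.8,0,0],0,0.06],[[0.8,0,0],0,0.06],[[0.2,0,0],0,0.06],[[0,0,0],0,0.06],[[0,0,-4],0,0.06],[[-2,0,-4],0,0.06],[[-4,0,0],0,0.06],[[0,0,0],0,0.06]]'; python3 -c "
from h import *
bs(); grab('wrist','wr9');f=grab('top','top9'); cv2.imwrite('pics/c9.png',cv2.resize(f['color'][140:330,185:400,::-1],None,fx=3,fy=3,interpolation=cv2.INTER_CUBIC))"
```

```text
time_s: 12.95
ee_pos: [597.3, 92.3, 126.2]
ee_rot: [179.0, -0.3, 96.4]
force: [-0.2, 0.1, 0.1]
gripper_width: 5.6
board [23.  56.4] tipz 107.2 rot [179.   -0.3  96.4] F [-0.2  0.1  0.1] t 12.95
```

View pics/wr9.png

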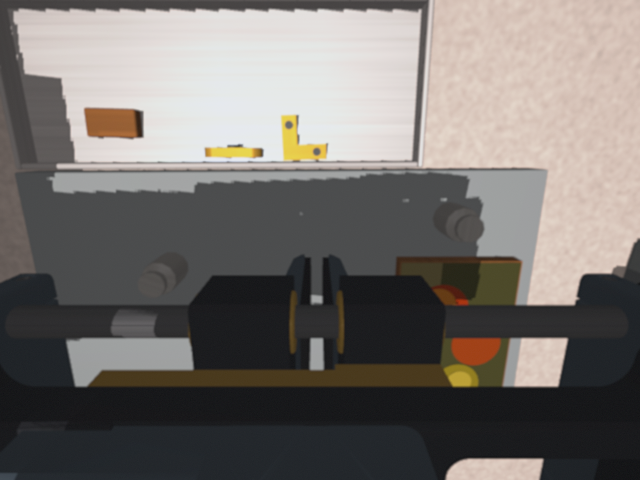

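All three are in the tray: spacer (113,122), button on edge (234,152), bracket (300,142). I check the top view for the button's seating and whether the weights moved.

View pics/c9.png

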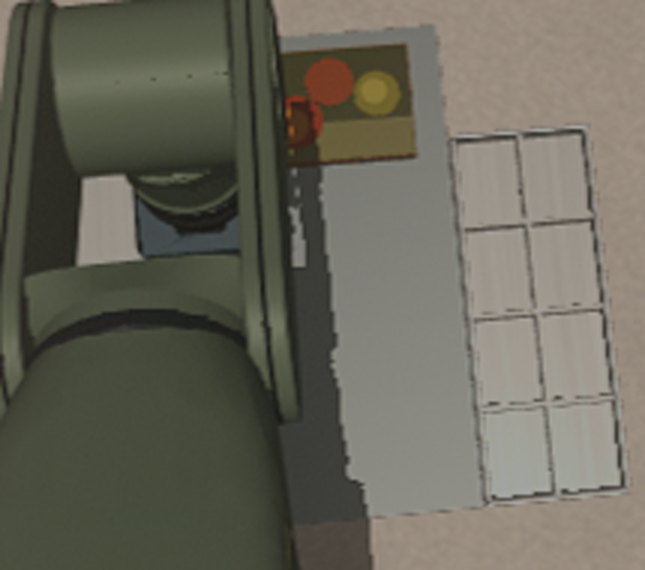

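```bash
python3 - <<'E'
from h import *
a=load('wr9'); c=np.array([580.485,33.805]); t=np.radians(6.138); R=np.array([[np.cos(t),-np.sin(t)],[np.sin(t),np.cos(t)]])
hsv=cv2.cvtColor(a['color'],cv2.COLOR_RGB2HSV); m=((hsv[:,:,1]>120)&(hsv[:,:,2]>60)).astype(np.uint8); m[164:]=0
n,l,s,ce=cv2.connectedComponentsWithStats(m)
for i in range(1,n):
    if s[i,4]<60: continue
    p=np.argwhere(l==i)[:,::-1]
    for z in (4,11,18):
        b=(px2w(a,p,z)[:,:2]-c)@R; print(s[i],z,b.mean(0).round(1),b.min(0).round(1),b.max(0).round(1))
print('rim/board edges y', [((px2w(a,[(300,v)],z)[:,:2]-c)@R).round(1) for v,z in ((163,22),(169,22),(171,24))])
E
```

```text
[  85  109   54   29 1363] 4 [-125.7  142.7] [-144.1  132.5] [-107.   152.1]
[  85  109   54   29 1363] 11 [-121.9  142.3] [-139.9  132.3] [-103.7  151.4]
[  85  109   54   29 1363] 18 [-118.2  141.8] [-135.7  132.2] [-100.5  150.8]
[282 116  44  45 922] 4 [ 11.2 128.4] [ -0.3 116.2] [ 31.9 148. ]
[282 116  44  45 922] 11 [ 11.5 128.4] [  0.2 116.4] [ 31.7 147.4]
[282 116  44  45 922] 18 [ 11.7 128.3] [  0.8 116.7] [ 31.4 146.9]
[206 147  56  10 478] 4 [-37.6 122. ] [-58.1 118.9] [-16.5 125.6]
[206 147  56  10 478] 11 [-36.2 122.1] [-56.1 119.1] [-15.6 125.6]
[206 147  56  10 478] 18 [-34.7 122.3] [-54.1 119.3] [-14.6 125.6]
rim/board edges y [array([[ 13.4, 114.8]]), array([[ 13.4, 110.5]]), array([[ 13.4, 109.3]])]
```

```bash
python3 -c "
from h import *
bs(); print(job_done())"
```

```text
board [23.2 58.5] tipz 107.1 rot [179.   -0.4  96.5] F [0.5 0.2 0.1] t 13.05
the job is handed in; nothing more can be done
None
```

I swept the spacer, turn button and bracket off the board's +y edge with nearly closed fingertips, and all three dropped into the plain tray. I handed the job in at about 13 s of the 64 s allowed. The hand-in gives no verdict, so this rests on my last wrist picture.

**Where they ended up:**

| Fitting | Resting position | Board y (tray spans 112–222 mm) |
|---|---|---|
| Spacer | lying in the tray | about 142 mm |
| Bracket | apparently flat on the floor, against the near wall | 116–148 mm |
| Turn button | standing on its long edge near the near wall | underside about 119 mm, roughly 5 mm inside the limit |

**Everything else:** The painting and both weights looked in place in the wrist picture. I did not measure them again, but the fingertips were never planned closer than about 13 mm to any of them. The bottle, jar and brush were not looked at again, though the tool never worked near them. The arm was clear of everything, with the fingertips about 107 mm above the table.

**What failed:** The last top picture was no help as a check, because the arm hid the tray and both weights.

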